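# Knock a seized jig jaw back with a mallet

### The job

The sliding jaw of the blue bending jig has seized near its forming post. Take the mallet and drive the jaw back with light taps on its left and right yellow patches in turn, never letting it cock more than 4 degrees or hitting it hard, until both its ends rest against the red stops. Touch the jaw with the mallet only, then stand the mallet back on its head on the black rubber mat; leave the can, tray, hook and spanner where they are.

Things in the scene. Friction and masses are not known exactly. Their poses are not given: they have to be found in the camera images.
- jig: bending jig bolted to the bench: blue base plate 170 x 200 x 12 mm, forming post, sliding jaw, two red stops. Origin: centre of its underside; x points away from the robot side (the driving direction), y left, z up
- post (a point): centre of the top of the steel forming post, 36 mm across, 50 mm above the bench, at jig x = -20 mm, y = 0. It stands before the jaw's middle, which cannot be struck; a mallet held low must be lifted over the post or drawn back to change sides
- jaw: seized aluminium bar 24 (x) x 160 (y) x 40 (z) mm, underside 24 mm, top 64 mm above the bench; origin at bench height below the left patch (not the middle); axes as the jig's when straight. It only slides along jig x and turns level. Either end starts 0 to 3.6 mm from jig x = 0. Turned over 0.07 rad from the jig it is spoilt; so is it by forces over 21 N
- jaw_left (a point): centre of the left yellow patch (36 x 32 mm; a yellow mark on top too) on the front face, at jig y = +60 mm, 44 mm above the bench: tap here. Pushed along jig +x, this end gives at about 9.5 N (dry friction) and stays where it is left; the other end meanwhile stays put, so the jaw turns. It ends rigidly on its red stop when this point is at jig x = 18 mm
- jaw_right (a point): centre of the right yellow patch, at jig y = -60 mm, 120 mm from the left one, 44 mm above the bench; behaves as the left one, with its own stop, also at jig x = 18 mm
- stop_left (a point): centre of the front face of the left red stop (36 mm wide, top 60 mm above the bench), at jig x = 42 mm, y = +60 mm; the jaw's rear face comes to rest on it
- stop_right (a point): the same on the right red stop, at jig x = 42 mm, y = -60 mm
- mallet: loose stubby mallet, 0.25 kg, standing upright on its head. Head 80 (x) x 44 (y) x 40 (z) mm of wood with orange striking faces at x = +40 and -40 mm (both alike); square wooden handle 24 x 24 mm rising from z = 40 to z = 135 mm. Origin: centre of the head's underside; z up along the handle.
- mat: black rubber mat fixed to the bench, 130 x 130 x 4 mm, on which the mallet starts and must stand at the end; origin: centre of its underside
- can: bystander: closed can, 60 mm across, 100 mm tall; origin: centre of its underside
- tray: bystander: blue open tray 100 x 80 x 30 mm; origin: centre of its underside
- hook: bystander: bent steel rod lying flat, about 150 x 60 x 10 mm
- spanner: bystander: steel spanner lying flat
Things that resemble listed ones, but are neither listed nor needed, are in the scene too. There is more than one size of the mallet; the one meant has the size given above. Of the things shaped like the mat, the black one is meant.

How it is judged:
By the outcome, as a careful person would: the job done as asked, in the order asked, and still so for the second after the job is handed in, with the robot touching nothing.
It also fails if it takes over 61 s, if anything falls off the work surface, if the arm or the gripper's body presses on something with over 40 N, if the wrist force passes 120 N, or if a joint passes its speed limit or range.

### The arm

A 6-joint arm with a two-finger parallel gripper is mounted at the origin on the work surface. World frame = base frame: x ahead of the robot, y to its left, z up, the work surface at z = 0. Lengths are in m, angles in rad, forces in N, time in s.
With the tool pointing down it reaches from about 0.3 to 0.75 m from the base axis. Payload 8.5 kg.
Tool frame: the origin (TCP) lies at the very end of the fingers, on their centre line; the grasp point (between the pads) lies 19 mm behind it (env.tcp_to_grasp is the distance from the TCP to the grasp point, in m); z points along the fingers, y is the line along which they close (so a half turn about z gives the same grasp; the last joint's range is limited). The gripper opens to 88 mm and grips with 3 to 60 N. Pads are 18 mm wide; open, the fingers measure 123 mm over their backs; the gripper's body (75 mm by 187 mm) begins 45 mm behind the grasp point.
Start: joints at [-1.391, 0.381, 1.297, -0, 1.464, -0.215], TCP at [0.212, -0.508, 0.239] pointing down, gripper open.
Joint ranges: [-3.11, 3.11], [-0.89, 2.33], [0.22, 2.48], [-1.42, 4.56], [0.17, 2.85], [-2.88, 2.88]. Speed limits (rad/s): [2.39, 2.39, 3.14, 3.14, 3.14, 3.14].

### API

Orientations are given as a unit quaternion [w, x, y, z].
In Python, from bench import env gives the robot as it stands. The module is installed in compiled form; this text tells all that it offers.
- The arm moves only by the tool send_rows, never from a script. Its argument "targets" is a list of rows, each a list of 3 entries, a list of its own where there are three numbers: the shift along the tool's x, y, z in cm, then the turn about the tool's z in degrees, then the gripper's target within -1 to 1 (fully open at 1, half-way at 0, shut at -1). In form: [[[x, y, z], twist, fingers], ...]. A call has 1 to 12 rows; each row is the pose to reach, as a shift and turn from the pose commanded when the call began, along the tool's axes at that moment; what a row does not reach only later rows make up. A row lasts 1/12 s, in which the tool goes at most 41.7 mm and 7.16 degrees, less where a joint would pass 70% of its speed; a pose out of reach is approached as far as the arm can. A call with a gripper value outside its range is refused whole. The fingers move at their own pace and stop on an object; "force" is the grip in N (left out, the last holds). Time passes only in rows, so rows that repeat a pose let the fingers close. It gives the time, the measured TCP pose, the force, the opening and the grip force at its end, in the units of the state.
- env.get_obs(): the state, without advancing time (a new reading comes with each control period).
- env.snapshot(name): name is "scene" or "top"; returns a dict with "pixels" (400x640x3 uint8, red, green, blue), "mtx" (3x3 intrinsics, pixels), "dist" ([k1, k2, p1, p2, k3] as OpenCV has them; the pictures are not rectified), "R" (3x3) and "t" (3): a world point X has camera coordinates R X + t. Camera axes: x right, y down, z forward; pixel columns grow to the right and rows downward; lengths in m; the calibration is good to about 2 mm. A picture is of the moment at which its call begins. There is no depth.
- env.sign_off(): hands the job in; it is judged then, once.
The state is a dict: "time_s": time; "joint_pos": joint angles; "qvel": joint speeds; "tau": joint torques, N m; "tool_pos": TCP position; "orientation": TCP orientation; "ft_force": force on the tool from outside, world axes, zero at the start; "wrist_torque": the same for the moment, N m; "finger_gap": opening from 0.0 (shut) to 1.0 (fully open); "grip_force": force on a finger pad.
Only numpy, scipy, OpenCV 4.12 (cv2) and the standard library are available. Lean on these libraries where they do the work, as an engineer would, in place of code of your own. Each camera call takes 0.05 s, during which the arm holds its last target. There are 200 camera calls.

## Working session

There is one attempt and no reset: what is moved stays moved. The work goes in short steps, Python scripts to look and compute and a tool call to move; the robot and the scene stay as the last step left them, time stands still between calls to the robot, and variables do not carry over. Pictures are saved under pics/ and viewed, at most 10 in all, crops included, and the job is handed in when it is done.

Besides the shell and the picture viewer there is one more tool, called after "Call:" as a command line: name --argument value ..., lists and objects as JSON in quotes. send_rows: Moves the arm, as the interface text tells. Its arguments: {"type":"object","properties":{"targets":{"type":"array","items":{"type":"array"}},"force":{"type":"number"}},"required":["targets"]}

```bash
mkdir -p pics; python3 - <<'E'
from bench import env
import cv2
for n in("scene","top"):
    s=env.snapshot(n); cv2.imwrite(f"pics/{n}0.png",s["pixels"][:,:,::-1]); print(n,s["mtx"].tolist(),s["dist"],s["R"].tolist(),s["t"])
print(env.get_obs(), env.tcp_to_grasp)
E
```

```text
scene [[364.6229328055006, 0.0, 318.08924376235257], [0.0, 364.6229328055006, 200.15907690610686], [0.0, 0.0, 1.0]] [-0.07946278  0.          0.          0.          0.        ] [[-0.7203601444364243, 0.6935959350832895, 0.0024374460960902467], [0.5376003998079439, 0.5605586794075027, -0.629888702127015], [-0.438254574914938, -0.45243634444731984, -0.7766815832690209]] [ 0.41169644 -0.27670497  1.27971313]
top [[474.0683479546014, 0.0, 316.3511234348309], [0.0, 474.0683479546014, 200.02724602460444], [0.0, 0.0, 1.0]] [-0.11606996  0.          0.          0.          0.        ] [[-0.013004550828804837, -0.9999021731004659, -0.005150328795986217], [-0.9889816612225589, 0.013621805040149945, -0.1474100410179563], [0.147465777125435, 0.00317657935740263, -0.9890620576689704]] [0.01588694 0.56807316 1.0905808 ]
{'time_s': 0.1, 'joint_pos': array([-1.39127211e+00,  3.81116056e-01,  1.29815040e+00, -3.30703736e-05,
        1.46360482e+00, -2.15295677e-01]), 'qvel': array([-0.00127157, -0.00137184, -0.00190332,  0.00092084, -0.00153765,
       -0.00087996]), 'tau': array([ 3.17455633e-03, -4.38655615e+01, -2.24908108e+01,  7.13874539e-02,
        3.42257030e-02, -7.44254476e-05]), 'tool_pos': array([ 0.21149925, -0.50743547,  0.23821792]), 'orientation': array([-6.39502968e-04,  9.80577305e-01,  1.96131946e-01, -5.00258020e-06]), 'ft_force': array([ 0.31179855,  0.09501314, -0.16123517]), 'wrist_torque': array([-0.01144467, -0.0639332 , -0.06309052]), 'grip_force': 0.0, 'finger_gap': 1.0037904936026847} 0.0187
```

View pics/scene0.png

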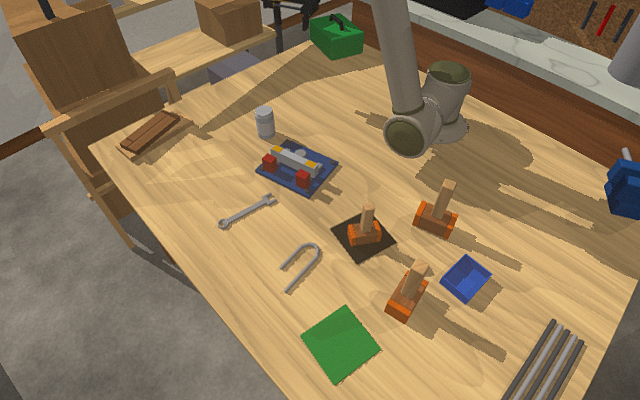

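View pics/top0.png

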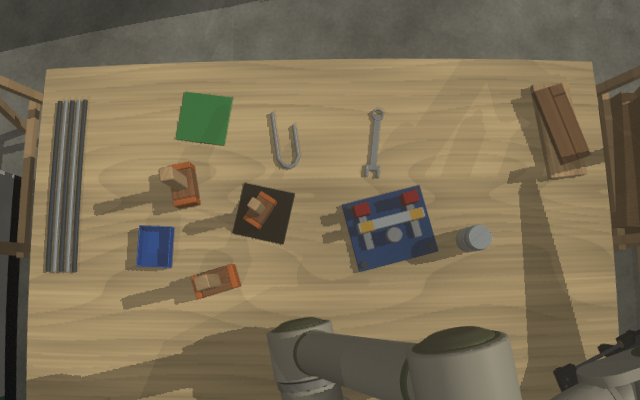

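The mallet candidates in the top view are (262,208) on the black mat, (182,185) and (217,281). The mat candidates are black (263,213) and green (205,118). The description points to the mallet on the black mat. The jig is at (390,228), with the can at (474,238). I'll check this with a close crop and measurements.

```bash
cat > h.py <<'E'
from bench import env
import cv2, numpy as np
def snap(n): return env.snapshot(n)
def ray(s,px):
    p=cv2.undistortPoints(np.array(px,float).reshape(-1,1,2),s["mtx"],s["dist"]).reshape(-1,2)
    d=np.c_[p,np.ones(len(p))]@s["R"]; return -s["R"].T@s["t"],d
def plane(s,px,z):
    c,d=ray(s,px); return c+d*((z-c[2])/d[:,2])[:,None]
def proj(s,X):
    return cv2.projectPoints(np.array(X,float).reshape(-1,3),cv2.Rodrigues(s["R"])[0],s["t"],s["mtx"],s["dist"])[0].reshape(-1,2)
def blobs(s,lo,hi,amin=15,box=None):
    h=cv2.cvtColor(s["pixels"],cv2.COLOR_RGB2HSV); m=cv2.inRange(h,lo,hi)
    if box: k=np.zeros_like(m);a,b,c,d=box;k[b:d,a:c]=1;m=m*k
    n,_,st,ce=cv2.connectedComponentsWithStats(m)
    return [(ce[i].round(2).tolist(),int(st[i,4])) for i in range(1,n) if st[i,4]>=amin],m
def save(s,name,box,f):
    a,b,c,d=box; cv2.imwrite("pics/"+name,cv2.resize(s["pixels"][b:d,a:c,::-1],None,fx=f,fy=f,interpolation=cv2.INTER_CUBIC))
E
python3 - <<'E'
from h import *
s=snap("top"); e=snap("scene")
A=cv2.resize(s["pixels"][155:275,140:300],None,fx=5,fy=5,interpolation=2)[:, :, ::-1]
cv2.imwrite("pics/malt.png",A)
save(s,"jig.png",(330,175,450,275),6)
for n,b in(("top",(330,175,450,275)),("scene",(250,135,345,200))):
    for nm,lo,hi in(("yel",(20,150,120),(32,255,255)),("red",(0,150,80),(8,255,255))): print(n,nm,blobs(s if n=="top" else e,lo,hi,8,b)[0])
for b in((140,155,205,215),(230,180,300,250),(185,255,250,305)):
    _,m=blobs(s,(4,150,70),(13,255,255),10,b); r=cv2.minAreaRect(cv2.findNonZero(m)); P=plane(s,cv2.boxPoints(r),.04)
    print(r,np.linalg.norm(P[1]-P[0]),np.linalg.norm(P[2]-P[1]),P.mean(0))
E
```

```text
top yel [([416.05, 213.08], 87), ([366.41, 225.85], 92)]
top red [([410.54, 196.68], 149), ([361.45, 209.3], 152)]
scene yel [([276.84, 148.07], 45), ([310.19, 163.23], 48)]
scene red [([268.63, 162.45], 186), ([302.1, 178.38], 199)]
((184.09317016601562, 183.3849334716797), (42.1356315612793, 26.17119598388672), 83.9909896850586) 0.06518071108354367 0.104705094958294 [0.61431617 0.3297191  0.04      ]
((259.84613037109375, 209.7307586669922), (19.969207763671875, 33.559364318847656), 33.690067291259766) 0.08039592787902997 0.04858744180861993 [0.54709534 0.14374542 0.04      ]
((215.26324462890625, 280.7251281738281), (23.377479553222656, 45.93143844604492), 73.0091781616211) 0.10933047463196006 0.05498979511683867 [0.37949812 0.24925137 0.04      ]
```

View pics/malt.png

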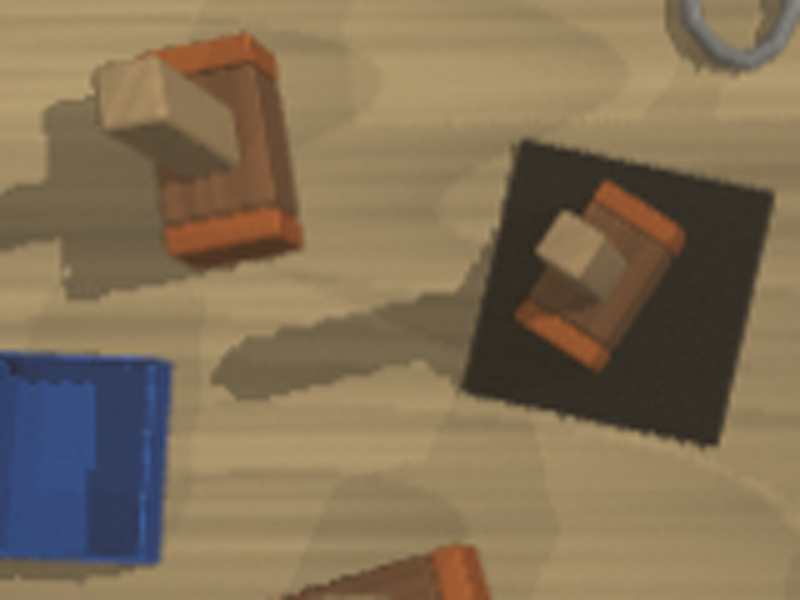

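View pics/jig.png

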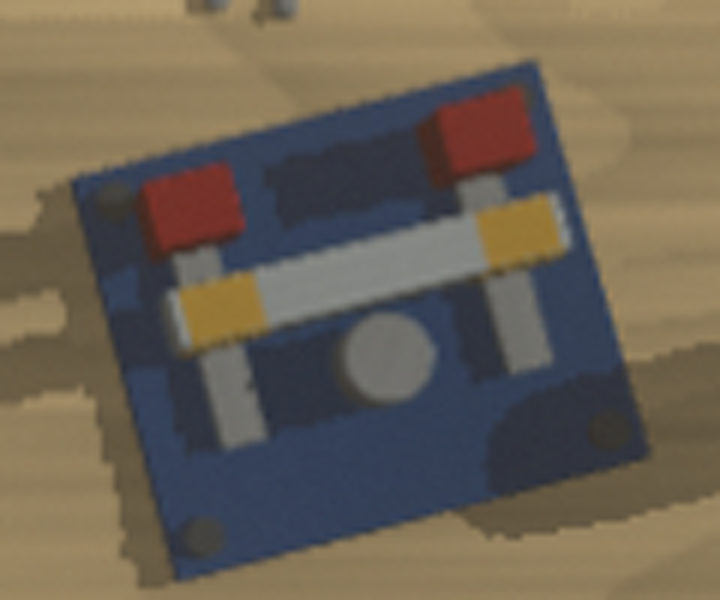

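The mallet on the mat measures 80 x 45 mm, so it is the right one; the other two are about 107 mm. In the crop, the jaw's left mark is at (366,226), the right mark at (416,213) and the post at (395,235). Next I'll work out the poses.

```bash
python3 - <<'E'
from h import *
s=snap("top"); e=snap("scene")
# jig
h,m=blobs(s,(105,110,40),(125,255,255),50,(330,175,450,275))
r=cv2.minAreaRect(cv2.findNonZero(m)); P=plane(s,cv2.boxPoints(r),.012); print("plate",P.round(4).tolist(),P.mean(0), [np.linalg.norm(P[i]-P[i-1]).round(4) for i in range(4)],[np.degrees(np.arctan2(*(P[i]-P[i-1])[1::-1])) for i in range(4)])
Y=plane(s,[(366.41,225.85),(416.05,213.08)],.064); R=plane(s,[(361.45,209.3),(410.54,196.68)],.06)
for n,Q in(("yel",Y),("red",R)): d=Q[0]-Q[1]; print(n,Q.round(4).tolist(),np.linalg.norm(d),np.degrees(np.arctan2(-d[0],d[1])))
b,_=blobs(s,(4,150,70),(13,255,255),10,(230,180,300,250)); print(b)
Q=plane(s,[b[0][0],b[1][0]],.04); d=Q[0]-Q[1]; print("mallet",Q,Q.mean(0),np.linalg.norm(d),np.degrees(np.arctan2(d[1],d[0])))
print("handle top",plane(s,[(255.6,203.6)],.139))
h,m=blobs(s,(0,0,0),(179,255,70),200,(225,175,305,250)); r=cv2.minAreaRect(cv2.findNonZero(m)); print("mat",plane(s,cv2.boxPoints(r),.004).round(4).tolist(),plane(s,[r[0]],.004))
g=proj(e,[0.547,.144,.139]);print(g)
save(e,"msc.png",(325,190,405,270),7)
o=env.get_obs();w,x,y,z=o["orientation"];print("tool x axis",1-2*(y*y+z*z),2*(x*y+w*z))
E
```

```text
Traceback (most recent call last):
cv2.error: OpenCV(4.12.0) /io/opencv/modules/imgproc/src/convhull.cpp:143: error: (-215:Assertion failed) total >= 0 && (depth == CV_32F || depth == CV_32S) in function 'convexHull'
```

```bash
cat > m.py <<'E'
from h import *
s=snap("top"); e=snap("scene")
print(cv2.cvtColor(s["pixels"],cv2.COLOR_RGB2HSV)[[255,262],[375,365]])
h,m=blobs(s,(95,90,30),(130,255,255),50,(330,175,450,275))
if m.any():
    r=cv2.minAreaRect(cv2.findNonZero(m)); P=plane(s,cv2.boxPoints(r),.012); print("plate",P.round(4).tolist(),P.mean(0), [np.linalg.norm(P[i]-P[i-1]).round(4) for i in range(4)],[np.degrees(np.arctan2(*(P[i]-P[i-1])[1::-1])) for i in range(4)])
Y=plane(s,[(366.41,225.85),(416.05,213.08)],.064); R=plane(s,[(361.45,209.3),(410.54,196.68)],.06)
for n,Q in(("yel",Y),("red",R)): d=Q[0]-Q[1]; print(n,Q.round(4).tolist(),np.linalg.norm(d),np.degrees(np.arctan2(-d[0],d[1])))
b,_=blobs(s,(4,150,70),(13,255,255),10,(230,180,300,250)); print(b)
Q=plane(s,[b[0][0],b[1][0]],.04); d=Q[0]-Q[1]; print("mallet",Q,Q.mean(0),np.linalg.norm(d),np.degrees(np.arctan2(d[1],d[0])))
print("handle top",plane(s,[(255.6,203.6)],.139))
h,m=blobs(s,(0,0,0),(179,255,70),200,(225,175,305,250)); r=cv2.minAreaRect(cv2.findNonZero(m)); print("mat",plane(s,cv2.boxPoints(r),.004).round(4).tolist(),plane(s,[r[0]],.004))
print(proj(e,[0.547,.144,.139]))
save(e,"msc.png",(325,190,405,270),7)
o=env.get_obs();w,x,y,z=o["orientation"];print("tool x axis",1-2*(y*y+z*z),2*(x*y+w*z))
E
python3 m.py
```

```text
[[109 103  87]
 [ 45   8  67]]
plate [[0.5604, -0.0555, 0.012], [0.6071, -0.2489, 0.012], [0.4432, -0.2832, 0.012], [0.3991, -0.0928, 0.012]] [ 0.50245432 -0.17011131  0.012     ] [np.float64(0.1656), np.float64(0.1989), np.float64(0.1674), np.float64(0.1954)] [np.float64(13.025799477384426), np.float64(-76.43856986581065), np.float64(-168.16818825670765), np.float64(103.04118470930759)]
yel [[0.5026, -0.1074, 0.064], [0.5308, -0.225, 0.064]] 0.12084546032219058 13.495976020033154
red [[0.5421, -0.0973, 0.06], [0.5705, -0.2144, 0.06]] 0.1204733946378081 13.623954459784782
[([267.8, 197.86], 99), ([252.33, 221.73], 99)]
mallet [[0.57541675 0.12472213 0.04      ]
 [0.51832892 0.16164591 0.04      ]] [0.54687283 0.14318402 0.04      ] 0.06798812750957815 -32.8943405514219
handle top [[0.54772701 0.14086333 0.139     ]]
mat [[0.4959, 0.2166, 0.004], [0.6214, 0.19, 0.004], [0.5912, 0.0638, 0.004], [0.4669, 0.092, 0.004]] [[0.54339289 0.14037462 0.004     ]]
[[367.59637928 204.5809181 ]]
tool x axis 0.9230663436053895 0.38464077164165866
```

View pics/msc.png

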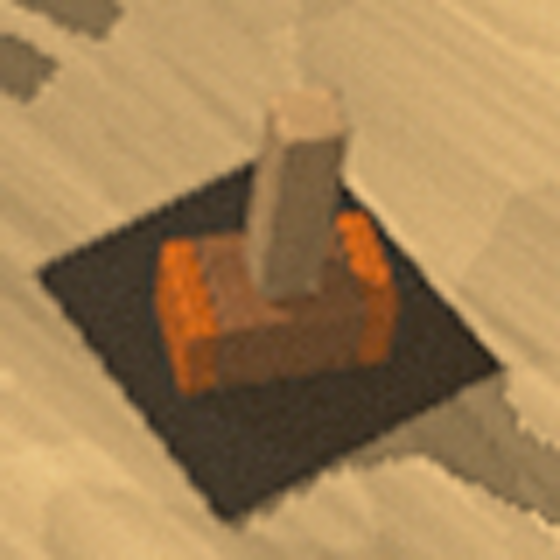

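The scene crop puts the handle top at about (369,206), which agrees with the top view to within 3 mm. The mallet is at (0.547, 0.141) with its axis at -33°. I'll move above it.

Call:
send_rows --targets '[[[2, -1.7, 0], -3, 1], [[5, -4.2, 0], -8, 1], [[8, -6.7, 0], -12, 1], [[11, -9.2, 0], -16, 1], [[14, -11.7, 0], -20, 1], [[17, -14.3, 0], -24, 1], [[20, -16.8, 0], -28, 1], [[23, -19.3, 0], -32, 1], [[26, -21.8, 0], -34.5, 1], [[29, -24.3, 0], -34.5, 1], [[32, -26.8, 0], -34.5, 1], [[35, -29.4, 0], -34.5, 1]]'

```text
time_s: 1.4
tool_pos: [0.4221, -0.0999, 0.239]
orientation: [0.0, 0.878, 0.478, 0.0]
ft_force: [1.3, -0.6, 0.5]
finger_gap: 1.001
grip_force: 0.0
```

```bash
cat > go.py <<'E'
# usage: go.py X Y Z yaw_of_tool_y -> needed shift (cm, tool axes) and twist
import sys; from h import *
from scipy.spatial.transform import Rotation as Ro
o=env.get_obs();q=o["orientation"];M=Ro.from_quat([*q[1:],q[0]]).as_matrix()
X,Y,Z,a=map(float,sys.argv[1:5]); d=np.array([X,Y,Z])-o["tool_pos"]
cur=np.degrees(np.arctan2(M[1,1],M[0,1])); tw=(-(a-cur)+90)%180-90
print("shift",(M.T@d*100).round(2),"twist",round(tw,2),"t",o["time_s"],"pos",o["tool_pos"].round(4),"F",o["ft_force"].round(1),"gap",round(o["finger_gap"],3),o["grip_force"],"M",M.round(3).tolist())
E
python3 go.py .547 .141 .24 -33
```

```text
shift [27.01 -2.59 -0.1 ] twist 0.11 t 1.4 pos [ 0.4221 -0.0999  0.239 ] F [ 1.3 -0.6  0.5] gap 1.001 0.0 M [[0.543, 0.84, 0.001], [0.84, -0.543, -0.0], [0.0, 0.001, -1.0]]
```

Call:
send_rows --targets '[[[3, -0.3, 0], 0, 1], [[6, -0.6, 0], 0, 1], [[9, -0.9, 0], 0, 1], [[12, -1.2, 0], 0, 1], [[15, -1.5, 0], 0, 1], [[18, -1.8, 0], 0, 1], [[21, -2.1, 0], 0, 1], [[24, -2.4, 0], 0, 1], [[26, -2.5, 0], 0, 1], [[27, -2.6, 0], 0, 1], [[27, -2.6, 0], 0, 1]]'

```text
time_s: 2.32
tool_pos: [0.5466, 0.1404, 0.2383]
orientation: [-0.0, 0.878, 0.479, -0.0]
ft_force: [-0.8, -0.4, -0.0]
finger_gap: 1.002
grip_force: 0.0
```

```bash
python3 go.py .547 .141 .083 -33; python3 - <<'E'
from h import *
s=snap("scene"); save(s,"ap.png",(320,120,420,270),4)
E
```

```text
shift [7.000e-02 1.000e-02 1.553e+01] twist 0.23 t 2.3167 pos [0.5466 0.1404 0.2383] F [-0.8 -0.4 -0. ] gap 1.002 0.0 M [[0.541, 0.841, -0.0], [0.841, -0.541, 0.0], [-0.0, -0.0, -1.0]]
```

View pics/ap.png

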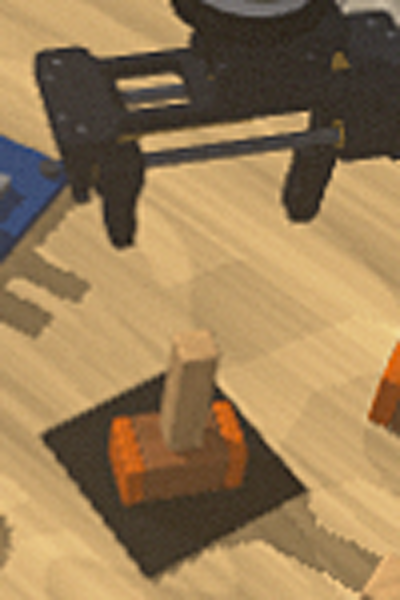

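The fingers straddle the handle, whose top is at (368,205) in the scene view. I'll descend and grip.

Call:
send_rows --targets '[[[0, 0, 2], 0, 1], [[0, 0, 5], 0, 1], [[0, 0, 8], 0, 1], [[0, 0, 11], 0, 1], [[0, 0, 13.5], 0, 1], [[0, 0, 15], 0, 1], [[0, 0, 15.5], 0, 1], [[0, 0, 15.5], 0, 0], [[0, 0, 15.5], 0, -0.2], [[0, 0, 15.5], 0, -0.6], [[0, 0, 15.5], 0, -1], [[0, 0, 15.5], 0, -1]]' --force 20

```text
time_s: 3.37
tool_pos: [0.5466, 0.1392, 0.0847]
orientation: [0.0, 0.878, 0.478, 0.001]
ft_force: [0.7, -0.3, 0.2]
finger_gap: 0.645
grip_force: 0.0
```

Call:
send_rows --targets '[[[0, 0, 0], 0, -1], [[0, 0, 0], 0, -1], [[0, 0, 0], 0, -1], [[0, 0, 0], 0, -1], [[0, 0, 0], 0, -1]]' --force 55

```text
time_s: 3.78
tool_pos: [0.5459, 0.1394, 0.0837]
orientation: [-0.0, 0.878, 0.478, -0.0]
ft_force: [-0.4, 0.9, -4.7]
finger_gap: 0.268
grip_force: 26.2
```

```bash
python3 go.py .547 .141 .24 -33
```

```text
shift [ 1.900e-01 -1.000e-02 -1.563e+01] twist 0.12 t 3.7833 pos [0.5459 0.1394 0.0837] F [-0.4  0.9 -4.7] gap 0.268 26.201455648988485 M [[0.543, 0.84, -0.001], [0.84, -0.543, 0.0], [-0.0, -0.001, -1.0]]
```

Call:
send_rows --targets '[[[0, 0, -1], 0, -1], [[0, 0, -3], 0, -1], [[0, 0, -6], 0, -1], [[0, 0, -9], 0, -1], [[0, 0, -12], 0, -1], [[-2, 0.3, -13.5], -5, -1], [[-5, 0.8, -13.6], -10, -1], [[-8, 1.3, -13.6], -15, -1], [[-11, 1.7, -13.6], -20, -1], [[-14, 2.2, -13.6], -25, -1], [[-17, 2.7, -13.6], -30, -1], [[-20, 3.1, -13.6], -35, -1]]' --force 58

```text
time_s: 4.78
tool_pos: [0.4628, -0.0468, 0.2202]
orientation: [0.0, 0.692, 0.722, -0.0]
ft_force: [1.2, -0.9, -3.1]
finger_gap: 0.264
grip_force: 58.0
```

```bash
python3 go.py .4277 -.1253 .2197 13.5
```

```text
shift [-7.7  -3.84  0.05] twist -11.12 t 4.7833 pos [ 0.4628 -0.0468  0.2202] F [ 1.2 -0.9 -3.1] gap 0.264 57.98237297683954 M [[-0.041, 0.999, 0.0], [0.999, 0.041, -0.0], [-0.0, 0.0, -1.0]]
```

Call:
send_rows --targets '[[[-2.5, -1.3, 0], -4, -1], [[-5, -2.6, 0], -8, -1], [[-7, -3.5, 0], -11.1, -1], [[-7.6, -3.8, 0], -11.1, -1], [[-7.6, -3.8, 1], -11.1, -1], [[-7.6, -3.8, 3], -11.1, -1], [[-7.6, -3.8, 5], -11.1, -1], [[-7.6, -3.8, 5], -11.1, -1], [[-7.6, -3.8, 5], -11.1, -1]]'

```text
time_s: 5.53
tool_pos: [0.4285, -0.1225, 0.1698]
orientation: [-0.001, 0.621, 0.784, -0.0]
ft_force: [0.2, 0.2, -2.0]
finger_gap: 0.262
grip_force: 58.0
```

```bash
python3 go.py .4277 -.1253 .1057 13.5; python3 - <<'E'
from h import *
a=snap("scene"); b=snap("top")
A=cv2.resize(a["pixels"][100:210,240:400],None,fx=5,fy=5,interpolation=2); cv2.imwrite("pics/pre.png",A[:,:,::-1])
save(b,"pret.png",(330,160,460,290),5)
E
```

```text
shift [-0.26 -0.14  6.41] twist -0.31 t 5.5333 pos [ 0.4285 -0.1225  0.1698] F [ 0.2  0.2 -2. ] gap 0.262 57.98215119168162 M [[-0.228, 0.974, -0.001], [0.974, 0.228, 0.001], [0.001, -0.001, -1.0]]
```

View pics/pre.png

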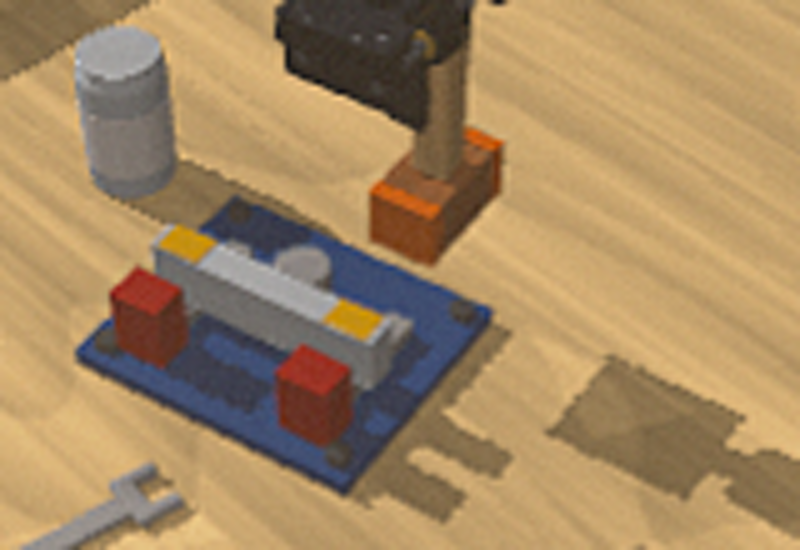

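The mallet hangs straight, with its face square to the left patch and its front edge at about (321,140) in the scene view. I'll lower it and creep forward.

Call:
send_rows --targets '[[[-0.2, 0, 2], 0, -1], [[-0.3, -0.1, 4], -0.3, -1], [[-0.3, -0.1, 5.5], -0.3, -1], [[-0.3, -0.1, 6.3], -0.3, -1], [[-0.3, -0.1, 6.4], -0.3, -1], [[-0.3, 0.4, 6.4], -0.3, -1], [[-0.3, 0.9, 6.4], -0.3, -1], [[-0.3, 1.3, 6.4], -0.3, -1], [[-0.3, 1.6, 6.4], -0.3, -1], [[-0.3, 1.8, 6.4], -0.3, -1], [[-0.3, 1.8, 6.4], -0.3, -1]]'

```text
time_s: 6.55
tool_pos: [0.4473, -0.1217, 0.106]
orientation: [0.0, 0.619, 0.786, 0.0]
ft_force: [-0.2, -0.0, -3.6]
finger_gap: 0.27
grip_force: 58.0
```

Call:
send_rows --targets '[[[0, 0.1, 0], 0, -1], [[0, 0.2, 0], 0, -1], [[0, 0.2, 0], 0, -1]]'

```text
time_s: 6.8
tool_pos: [0.4488, -0.1213, 0.1058]
orientation: [0.0, 0.619, 0.785, 0.0]
ft_force: [-0.1, -0.3, -3.1]
finger_gap: 0.267
grip_force: 58.0
```

```bash
cat > j.py <<'E'
# jig-frame report: TCP along/across the jig from the nominal first contact on the left patch, force along jig x, jaw marks vs stops
from h import *
import sys
a=np.radians(13.55);u=np.array([np.cos(a),np.sin(a)]);v=np.array([-u[1],u[0]])
o=env.get_obs();p=o["tool_pos"][:2]-np.array([.452,-.1195]);F=o["ft_force"][:2]
print("t",round(o["time_s"],2),"x",(p@u*1e3).round(2),"y",(p@v*1e3).round(2),"z",o["tool_pos"][2].round(4),"Fx",(F@u).round(2),"F",o["ft_force"].round(1))
if len(sys.argv)>1:
    for n,b,zs in(("top",(330,175,450,275),0),("scene",(250,135,345,200),0)):
        s=snap(n); Y=sorted(c for c,_ in blobs(s,(20,150,120),(32,255,255),8,b)[0]); R=sorted(c for c,_ in blobs(s,(0,150,80),(8,255,255),60,b)[0])
        print(n,[(c[0],(q:=plane(s,[c],z)[0,:2]-np.array([.5025,-.170]))@u*1e3,q@v*1e3) for L,z in((Y,.064),(R,.06)) for c in L])
E
python3 j.py 1
```

```text
t 6.8 x -3.54 y -1.0 z 0.1058 Fx -0.12 F [-0.1 -0.3 -3.1]
top [(416.0, np.float64(14.570620126620451), np.float64(-59.91259127679926)), (410.46, np.float64(55.96954294853417), np.float64(-58.93276095844529))]
scene [(276.84, np.float64(14.004041352971486), np.float64(-58.207793707230344)), (310.29, np.float64(13.26307705041821), np.float64(62.283633962422265)), (268.79, np.float64(73.06361211087479), np.float64(-43.99139127688528)), (302.21, np.float64(72.61359338181421), np.float64(74.00440583030944))]
```

Call:
send_rows --targets '[[[0, 0.1, 0], 0, -1], [[0, 0.2, 0], 0, -1], [[0, 0.2, 0], 0, -1]]'

```text
time_s: 7.15
tool_pos: [0.4508, -0.1208, 0.1058]
orientation: [0.0, 0.619, 0.785, 0.0]
ft_force: [0.1, -0.1, -3.4]
finger_gap: 0.265
grip_force: 58.0
```

Call:
send_rows --targets '[[[0, 0.1, 0], 0, -1], [[0, 0.2, 0], 0, -1], [[0, 0.2, 0], 0, -1]]'

```text
time_s: 7.4
tool_pos: [0.4522, -0.1204, 0.1057]
orientation: [-0.0, 0.619, 0.786, -0.0]
ft_force: [-3.2, -1.9, -1.4]
finger_gap: 0.268
grip_force: 58.0
```

```bash
python3 j.py 1
```

```text
t 7.4 x 0.03 y -0.91 z 0.1057 Fx -3.61 F [-3.2 -1.9 -1.4]
top [(416.05, np.float64(14.677335084298592), np.float64(-60.0661542291133)), (410.49, np.float64(55.88288479905152), np.float64(-58.98222417711107))]
scene [(276.84, np.float64(14.004041352971486), np.float64(-58.207793707230344)), (310.34, np.float64(13.287068932435266), np.float64(62.47326105557177)), (268.78, np.float64(73.30922201268045), np.float64(-43.83979179777711)), (302.28, np.float64(72.72821813825685), np.float64(74.32009366206266))]
```

Contact at about x=0 with 3.6 N. I'll drive the left end about 5 mm.

Call:
send_rows --targets '[[[0, 0.05, 0], 0, -1], [[0, 0.1, 0], 0, -1], [[0, 0.15, 0], 0, -1], [[0, 0.2, 0], 0, -1], [[0, 0.25, 0], 0, -1], [[0, 0.25, 0], 0, -1]]'

```text
time_s: 8.0
tool_pos: [0.4537, -0.1198, 0.1057]
orientation: [-0.001, 0.619, 0.785, -0.001]
ft_force: [-9.6, -4.2, 2.7]
finger_gap: 0.267
grip_force: 58.0
```

```bash
python3 j.py 1
```

```text
t 8.0 x 1.58 y -0.72 z 0.1057 Fx -10.28 F [-9.6 -4.2  2.7]
top [(416.13, np.float64(14.539490249816213), np.float64(-60.22337470413172)), (410.52, np.float64(56.07215566870021), np.float64(-59.11079687475998))]
scene [(276.77, np.float64(13.940366972457333), np.float64(-58.51900126705724)), (310.18, np.float64(14.560528354003884), np.float64(62.754383779528816)), (268.78, np.float64(73.01371379324732), np.float64(-44.066574790660006)), (302.3, np.float64(72.60317880512454), np.float64(74.30338515099005))]
```

Call:
send_rows --targets '[[[0, 0.05, 0], 0, -1], [[0, 0.1, 0], 0, -1], [[0, 0.15, 0], 0, -1], [[0, 0.2, 0], 0, -1], [[0, 0.25, 0], 0, -1], [[0, 0.3, 0], 0, -1], [[0, 0.3, 0], 0, -1]]'

```text
time_s: 8.68
tool_pos: [0.4565, -0.1192, 0.1057]
orientation: [-0.001, 0.619, 0.785, -0.001]
ft_force: [-10.6, -3.8, 2.9]
finger_gap: 0.265
grip_force: 58.0
```

```bash
python3 j.py 1
```

```text
t 8.68 x 4.45 y -0.74 z 0.1057 Fx -11.2 F [-10.6  -3.8   2.9]
top [(416.3, np.float64(14.689033614171978), np.float64(-60.684378150800804)), (410.43, np.float64(56.01021368262005), np.float64(-58.87011369037418))]
scene [(276.69, np.float64(14.141384888699198), np.float64(-58.6704029157523)), (309.18, np.float64(17.859792464829557), np.float64(61.453631236154884)), (268.91, np.float64(73.07126324573701), np.float64(-43.542919499986546)), (302.11, np.float64(72.5760622693822), np.float64(73.63884982048631))]
```

Call:
send_rows --targets '[[[0, -1, 0], 0, -1], [[0, -2.3, -1], 0, -1], [[0, -2.3, -4], 0, -1], [[-3, -2.3, -4.5], 0, -1], [[-6.5, -2.3, -4.5], 0, -1], [[-10, -2.3, -4.5], 0, -1], [[-12, -2.3, -4], 0, -1], [[-12, -2.3, -2], 0, -1], [[-12, -2.3, 0], 0, -1], [[-12, -1.6, 0], 0, -1], [[-12, -1.0, 0], 0, -1], [[-12, -0.8, 0], 0, -1]]'

```text
time_s: 9.78
tool_pos: [0.4797, -0.2376, 0.1068]
orientation: [0.001, 0.619, 0.786, 0.0]
ft_force: [0.5, -0.2, -1.8]
finger_gap: 0.27
grip_force: 58.0
```

```bash
python3 j.py 1
```

```text
t 9.78 x -0.72 y -121.3 z 0.1068 Fx 0.45 F [ 0.5 -0.2 -1.8]
top [(366.3, np.float64(19.004884615318865), np.float64(59.90697683255616)), (413.08, np.float64(16.99165056935654), np.float64(-53.42820529044488)), (361.88, np.float64(56.86272085895421), np.float64(60.01778846667881)), (406.58, np.float64(55.15174059989836), np.float64(-49.09741522312202))]
scene [(276.76, np.float64(14.453347360905724), np.float64(-58.17389808713171)), (309.14, np.float64(18.2616452161131), np.float64(61.579984307066276)), (268.83, np.float64(72.90195776452933), np.float64(-43.96787862423772)), (302.23, np.float64(72.86723534894028), np.float64(74.24428770873311))]
```

Call:
send_rows --targets '[[[0, 0.05, 0], 0, -1], [[0, 0.1, 0], 0, -1], [[0, 0.15, 0], 0, -1], [[0, 0.2, 0], 0, -1], [[0, 0.25, 0], 0, -1], [[0, 0.3, 0], 0, -1], [[0, 0.35, 0], 0, -1], [[0, 0.4, 0], 0, -1], [[0, 0.45, 0], 0, -1], [[0, 0.5, 0], 0, -1], [[0, 0.55, 0], 0, -1], [[0, 0.6, 0], 0, -1]]'

```text
time_s: 10.88
tool_pos: [0.4828, -0.2365, 0.1059]
orientation: [-0.001, 0.619, 0.785, -0.001]
ft_force: [-9.1, -2.4, 2.1]
finger_gap: 0.267
grip_force: 58.0
```

```bash
python3 j.py 1
```

```text
t 10.88 x 2.56 y -120.96 z 0.1059 Fx -9.42 F [-9.1 -2.4  2.1]
top [(366.41, np.float64(19.18931525013676), np.float64(59.59141633291494)), (412.55, np.float64(19.050931653744097), np.float64(-52.71451323082625)), (361.85, np.float64(56.97159543032274), np.float64(60.061463902814985)), (407.02, np.float64(54.088701511320394), np.float64(-49.88201533096124))]
scene [(276.24, np.float64(17.280414444145148), np.float64(-58.02010904683034)), (309.19, np.float64(18.14953330062585), np.float64(61.67965472524703)), (268.85, np.float64(73.23159787110276), np.float64(-43.64118796948999)), (302.16, np.float64(72.87885975732165), np.float64(74.0141520229033))]
```

Call:
send_rows --targets '[[[0, 0.05, 0], 0, -1], [[0, 0.1, 0], 0, -1], [[0, 0.15, 0], 0, -1], [[0, 0.2, 0], 0, -1], [[0, 0.25, 0], 0, -1], [[0, 0.3, 0], 0, -1], [[0, 0.35, 0], 0, -1], [[0, 0.4, 0], 0, -1], [[0, 0.45, 0], 0, -1], [[0, 0.5, 0], 0, -1]]'

```text
time_s: 11.82
tool_pos: [0.4872, -0.2358, 0.106]
orientation: [-0.001, 0.619, 0.786, -0.002]
ft_force: [-11.1, -5.0, 3.7]
finger_gap: 0.267
grip_force: 58.0
```

Call:
send_rows --targets '[[[0, -1, 0], 0, -1], [[0, -2.5, -1], 0, -1], [[0, -2.5, -4], 0, -1], [[3, -2.5, -4.5], 0, -1], [[6.5, -2.5, -4.5], 0, -1], [[10, -2.5, -4.5], 0, -1], [[12, -2.5, -4], 0, -1], [[12, -2.5, -2], 0, -1], [[12, -2.5, 0], 0, -1], [[12, -1.8, 0], 0, -1], [[12, -1.0, 0], 0, -1], [[12, -0.7, 0], 0, -1]]'

```text
time_s: 12.82
tool_pos: [0.4559, -0.1204, 0.1067]
orientation: [0.001, 0.619, 0.785, 0.0]
ft_force: [-0.3, -0.0, -2.8]
finger_gap: 0.272
grip_force: 58.0
```

```bash
python3 j.py 1
```

```text
t 12.82 x 3.55 y -1.74 z 0.1067 Fx -0.33 F [-0.3 -0.  -2.8]
top [(415.16, np.float64(21.286641615709097), np.float64(-59.771976323879805)), (410.55, np.float64(55.80154384254753), np.float64(-59.10751886780371))]
scene [(275.71, np.float64(20.08034174481736), np.float64(-57.918776105478614)), (309.19, np.float64(18.047754319249545), np.float64(61.61246331040504)), (268.96, np.float64(73.05803443603678), np.float64(-43.36868857144818)), (302.22, np.float64(72.5037114178624), np.float64(73.96395345863672))]
```

Call:
send_rows --targets '[[[0, 0.08, 0], 0, -1], [[0, 0.16, 0], 0, -1], [[0, 0.24, 0], 0, -1], [[0, 0.32, 0], 0, -1], [[0, 0.4, 0], 0, -1], [[0, 0.48, 0], 0, -1], [[0, 0.56, 0], 0, -1], [[0, 0.64, 0], 0, -1], [[0, 0.72, 0], 0, -1], [[0, 0.8, 0], 0, -1], [[0, 0.86, 0], 0, -1], [[0, 0.9, 0], 0, -1]]'

```text
time_s: 13.92
tool_pos: [0.4611, -0.1182, 0.1058]
orientation: [-0.002, 0.619, 0.785, -0.002]
ft_force: [-9.6, -4.8, 2.5]
finger_gap: 0.265
grip_force: 58.0
```

```bash
python3 j.py 1
```

```text
t 13.92 x 9.11 y -0.89 z 0.1058 Fx -10.5 F [-9.6 -4.8  2.5]
top [(415.55, np.float64(21.375366739945864), np.float64(-60.757182259289394)), (410.52, np.float64(56.07215566870021), np.float64(-59.11079687475998))]
scene [(275.18, np.float64(20.763181906455674), np.float64(-59.400785526483546)), (308.18, np.float64(22.805501546216078), np.float64(61.25270819888007)), (268.93, np.float64(73.33514569296626), np.float64(-43.26676563090396)), (302.26, np.float64(72.2851011922096), np.float64(73.95186994820602))]
```

Call:
send_rows --targets '[[[0, 0.06, 0], 0, -1], [[0, 0.12, 0], 0, -1], [[0, 0.18, 0], 0, -1], [[0, 0.24, 0], 0, -1], [[0, 0.28, 0], 0, -1]]'

```text
time_s: 14.43
tool_pos: [0.4637, -0.1177, 0.1058]
orientation: [-0.002, 0.619, 0.785, -0.002]
ft_force: [-10.4, -5.2, 3.2]
finger_gap: 0.273
grip_force: 58.0
```

Call:
send_rows --targets '[[[0, -1, 0], 0, -1], [[0, -2.5, -1], 0, -1], [[0, -2.5, -4], 0, -1], [[-3, -2.5, -4.5], 0, -1], [[-6.5, -2.5, -4.5], 0, -1], [[-10, -2.5, -4.5], 0, -1], [[-12, -2.5, -4], 0, -1], [[-12, -2.5, -2], 0, -1], [[-12, -2.5, 0], 0, -1], [[-12, -1.8, 0], 0, -1], [[-12, -1.1, 0], 0, -1], [[-12, -0.8, 0], 0, -1]]'

```text
time_s: 15.43
tool_pos: [0.4869, -0.2357, 0.1068]
orientation: [0.001, 0.619, 0.786, -0.0]
ft_force: [-8.1, -1.5, -2.5]
finger_gap: 0.268
grip_force: 58.0
```

```bash
python3 j.py 1
```

```text
t 15.43 x 6.67 y -121.12 z 0.1068 Fx -8.22 F [-8.1 -1.5 -2.5]
top [(365.67, np.float64(26.39379393390596), np.float64(59.43388416133527)), (412.39, np.float64(23.892600567718983), np.float64(-53.70505433492614)), (361.87, np.float64(55.840547696993546), np.float64(60.317603926846644)), (407.32, np.float64(53.567552631985386), np.float64(-50.47504486602313))]
scene [(275.04, np.float64(21.060481245220053), np.float64(-59.70457554898988)), (307.67, np.float64(25.486487936508425), np.float64(61.26215196350012)), (268.94, np.float64(72.79404405121112), np.float64(-43.6449143356762)), (302.25, np.float64(72.3318649253384), np.float64(73.94954273271962))]
```

Call:
send_rows --targets '[[[0, 0.06, 0], 0, -1], [[0, 0.12, 0], 0, -1], [[0, 0.18, 0], 0, -1], [[0, 0.24, 0], 0, -1], [[0, 0.3, 0], 0, -1], [[0, 0.36, 0], 0, -1], [[0, 0.42, 0], 0, -1], [[0, 0.48, 0], 0, -1], [[0, 0.54, 0], 0, -1], [[0, 0.6, 0], 0, -1]]'

```text
time_s: 16.37
tool_pos: [0.4907, -0.2347, 0.1064]
orientation: [-0.0, 0.619, 0.785, -0.001]
ft_force: [-7.7, -2.2, 1.5]
finger_gap: 0.264
grip_force: 58.0
```

```bash
python3 j.py 1
```

```text
t 16.37 x 10.6 y -121.04 z 0.1064 Fx -8.05 F [-7.7 -2.2  1.5]
top [(365.58, np.float64(26.762451587928176), np.float64(59.551921220547264)), (411.85, np.float64(27.757287405535855), np.float64(-53.482117967642374)), (361.96, np.float64(55.42265614196011), np.float64(60.21120650594946)), (407.68, np.float64(54.09062166456693), np.float64(-51.51460535222731))]
scene [(274.58, np.float64(24.754689807464537), np.float64(-58.658659567954466)), (307.48, np.float64(25.681665090819283), np.float64(60.73291937866592)), (268.83, np.float64(72.93480205682215), np.float64(-43.94267727420798)), (302.23, np.float64(72.42538575274254), np.float64(73.94488857007063))]
```

Call:
send_rows --targets '[[[0, 0.05, 0], 0, -1], [[0, 0.1, 0], 0, -1], [[0, 0.15, 0], 0, -1], [[0, 0.2, 0], 0, -1], [[0, 0.25, 0], 0, -1], [[0, 0.3, 0], 0, -1], [[0, 0.35, 0], 0, -1], [[0, 0.38, 0], 0, -1]]'

```text
time_s: 17.13
tool_pos: [0.4939, -0.2342, 0.1065]
orientation: [-0.001, 0.619, 0.786, -0.002]
ft_force: [-11.6, -5.2, 4.0]
finger_gap: 0.263
grip_force: 58.0
```

```bash
python3 j.py 1
```

```text
t 17.13 x 13.86 y -121.34 z 0.1065 Fx -12.51 F [-11.6  -5.2   4. ]
top [(365.68, np.float64(27.382649570242805), np.float64(59.14262694601185)), (411.47, np.float64(30.57485356798074), np.float64(-53.352967811869654)), (361.9, np.float64(54.97802476687869), np.float64(60.47703719919039)), (407.77, np.float64(54.703875965371424), np.float64(-51.91234877463365))]
scene [(274.13, np.float64(27.440139025148643), np.float64(-58.327871410229605)), (307.64, np.float64(25.86932690677924), np.float64(61.41236337819365)), (268.86, np.float64(72.49320217837743), np.float64(-44.170817288773506)), (302.35, np.float64(72.27471598330274), np.float64(74.2509105761894))]
```

Call:
send_rows --targets '[[[0, 0.04, 0], 0, -1], [[0, 0.08, 0], 0, -1], [[0, 0.1, 0], 0, -1], [[0, 0.1, 0], 0, -1]]'

```text
time_s: 17.57
tool_pos: [0.4948, -0.234, 0.1065]
orientation: [-0.001, 0.619, 0.786, -0.002]
ft_force: [-10.4, -4.8, 3.4]
finger_gap: 0.268
grip_force: 58.0
```

Call:
send_rows --targets '[[[0, 0.04, 0], 0, -1], [[0, 0.06, 0], 0, -1], [[0, 0.06, 0], 0, -1]]'

```text
time_s: 17.82
tool_pos: [0.4954, -0.2339, 0.1064]
orientation: [-0.001, 0.619, 0.786, -0.002]
ft_force: [-11.8, -4.7, 3.1]
finger_gap: 0.267
grip_force: 58.0
```

```bash
python3 j.py 1
```

```text
t 17.82 x 15.38 y -121.33 z 0.1064 Fx -12.56 F [-11.8  -4.7   3.1]
top [(365.66, np.float64(27.846446585467756), np.float64(59.065715981124605)), (411.17, np.float64(31.9805617273429), np.float64(-53.01681100376301)), (361.93, np.float64(54.846363012398754), np.float64(60.43951882566552)), (407.77, np.float64(55.829875050413364), np.float64(-52.23399678104699))]
scene [(273.89, np.float64(29.152579885845967), np.float64(-57.93827068815717)), (307.63, np.float64(25.44794757510085), np.float64(61.097860498583216)), (268.82, np.float64(73.27893360441642), np.float64(-43.71550711845018)), (302.3, np.float64(72.25592618916717), np.float64(74.06814701155741))]
```

Call:
send_rows --targets '[[[0, 0.04, 0], 0, -1], [[0, 0.06, 0], 0, -1], [[0, 0.06, 0], 0, -1]]'

```text
time_s: 18.17
tool_pos: [0.4959, -0.2337, 0.1064]
orientation: [-0.001, 0.619, 0.786, -0.002]
ft_force: [-11.1, -4.5, 3.6]
finger_gap: 0.269
grip_force: 58.0
```

Call:
send_rows --targets '[[[0, 0.04, 0], 0, -1], [[0, 0.06, 0], 0, -1], [[0, 0.06, 0], 0, -1]]'

```text
time_s: 18.42
tool_pos: [0.4961, -0.2337, 0.1065]
orientation: [-0.001, 0.619, 0.786, -0.002]
ft_force: [-13.1, -4.5, 4.5]
finger_gap: 0.268
grip_force: 58.1
```

```bash
python3 j.py 1
```

```text
t 18.42 x 16.09 y -121.37 z 0.1065 Fx -13.81 F [-13.1  -4.5   4.5]
top [(365.9, np.float64(28.04640356510371), np.float64(58.43130308008101)), (410.97, np.float64(33.00900919295454), np.float64(-52.81874197742704)), (361.99, np.float64(54.58305013370476), np.float64(60.364484214039045)), (407.69, np.float64(55.991897035502696), np.float64(-52.0823716074406))]
scene [(273.77, np.float64(30.07713045004499), np.float64(-57.69129367935326)), (307.61, np.float64(25.68081222591788), np.float64(61.183162197391994)), (268.89, np.float64(73.52950779784197), np.float64(-43.26514785672457)), (302.17, np.float64(72.32706665084156), np.float64(73.67417398670389))]
```

Call:
send_rows --targets '[[[0, 0.03, 0], 0, -1], [[0, 0.05, 0], 0, -1], [[0, 0.05, 0], 0, -1]]'

```text
time_s: 18.77
tool_pos: [0.4963, -0.2338, 0.1065]
orientation: [-0.001, 0.619, 0.786, -0.002]
ft_force: [-15.0, -6.9, 6.1]
finger_gap: 0.267
grip_force: 58.1
```

```bash
python3 j.py 1
```

```text
t 18.77 x 16.25 y -121.44 z 0.1065 Fx -16.2 F [-15.   -6.9   6.1]
top [(365.97, np.float64(28.00579562684858), np.float64(58.27298421741825)), (410.86, np.float64(32.95973351074625), np.float64(-52.53404204348035)), (361.92, np.float64(54.80651878692285), np.float64(60.47458907340297)), (407.72, np.float64(56.08915321653812), np.float64(-52.18437127523114))]
scene [(273.77, np.float64(30.07713045004499), np.float64(-57.69129367935326)), (307.66, np.float64(25.40120378482205), np.float64(61.170848333135325)), (268.78, np.float64(72.88233427575753), np.float64(-44.167400445011864)), (302.21, np.float64(72.4557598013778), np.float64(73.89744894464255))]
```

Right end is on its stop: 16 N and the mark no longer moves. Now the left, about 4.5 mm to go.

Call:
send_rows --targets '[[[0, -1, 0], 0, -1], [[0, -2.7, -1], 0, -1], [[0, -2.7, -4], 0, -1], [[3, -2.7, -4.5], 0, -1], [[6.5, -2.7, -4.5], 0, -1], [[10, -2.7, -4.5], 0, -1], [[12.1, -2.7, -4], 0, -1], [[12.1, -2.7, -2], 0, -1], [[12.1, -2.7, 0], 0, -1], [[12.1, -2, 0], 0, -1], [[12.1, -1.4, 0], 0, -1], [[12.1, -1.1, 0], 0, -1]]'

```text
time_s: 19.87
tool_pos: [0.4612, -0.118, 0.1069]
orientation: [0.001, 0.619, 0.785, 0.0]
ft_force: [0.8, -1.1, -3.2]
finger_gap: 0.267
grip_force: 58.0
```

Call:
send_rows --targets '[[[0, 0.05, 0], 0, -1], [[0, 0.1, 0], 0, -1], [[0, 0.15, 0], 0, -1], [[0, 0.2, 0], 0, -1], [[0, 0.25, 0], 0, -1], [[0, 0.3, 0], 0, -1], [[0, 0.35, 0], 0, -1], [[0, 0.4, 0], 0, -1]]'

```text
time_s: 20.53
tool_pos: [0.463, -0.1168, 0.1057]
orientation: [-0.0, 0.619, 0.786, -0.0]
ft_force: [-4.5, -2.3, -0.8]
finger_gap: 0.27
grip_force: 58.0
```

```bash
python3 j.py 1
```

```text
t 20.53 x 11.33 y 0.04 z 0.1057 Fx -4.94 F [-4.5 -2.3 -0.8]
top [(414.21, np.float64(30.603959287051598), np.float64(-60.1055989869623)), (410.44, np.float64(56.55622130986428), np.float64(-59.05141791469399))]
scene [(273.79, np.float64(29.83611679994597), np.float64(-57.79804715262017)), (307.72, np.float64(25.475826190131446), np.float64(61.42842707604905)), (268.81, np.float64(73.39318396967978), np.float64(-43.664718418513694)), (302.27, np.float64(72.42777982865216), np.float64(74.082546697288))]
```

Call:
send_rows --targets '[[[0, 0.05, 0], 0, -1], [[0, 0.1, 0], 0, -1], [[0, 0.15, 0], 0, -1], [[0, 0.2, 0], 0, -1], [[0, 0.25, 0], 0, -1], [[0, 0.3, 0], 0, -1], [[0, 0.35, 0], 0, -1], [[0, 0.4, 0], 0, -1]]'

```text
time_s: 21.3
tool_pos: [0.4663, -0.1162, 0.1058]
orientation: [-0.001, 0.619, 0.786, -0.001]
ft_force: [-9.1, -5.1, 1.2]
finger_gap: 0.266
grip_force: 58.0
```

Call:
send_rows --targets '[[[0, 0.04, 0], 0, -1], [[0, 0.06, 0], 0, -1], [[0, 0.06, 0], 0, -1]]'

```text
time_s: 21.55
tool_pos: [0.4669, -0.1161, 0.1058]
orientation: [-0.001, 0.619, 0.786, -0.001]
ft_force: [-7.6, -5.3, 0.8]
finger_gap: 0.267
grip_force: 58.0
```

```bash
python3 j.py 1
```

```text
t 21.55 x 15.32 y -0.22 z 0.1058 Fx -8.62 F [-7.6 -5.3  0.8]
top [(414.61, np.float64(30.642073126124526), np.float64(-61.10181171713694)), (410.44, np.float64(56.55622130986428), np.float64(-59.05141791469399))]
scene [(273.17, np.float64(30.453537562512132), np.float64(-59.659224250319134)), (306.91, np.float64(28.682983416550016), np.float64(60.75334408886888)), (268.72, np.float64(73.5679991429312), np.float64(-43.8624718886022)), (302.3, np.float64(72.2875021032779), np.float64(74.08953740612746))]
```

Call:
send_rows --targets '[[[0, 0.04, 0], 0, -1], [[0, 0.06, 0], 0, -1], [[0, 0.06, 0], 0, -1]]'

```text
time_s: 21.9
tool_pos: [0.4675, -0.116, 0.1058]
orientation: [-0.001, 0.619, 0.786, -0.001]
ft_force: [-8.0, -5.0, 2.0]
finger_gap: 0.264
grip_force: 58.0
```

Call:
send_rows --targets '[[[0, 0.04, 0], 0, -1], [[0, 0.06, 0], 0, -1], [[0, 0.06, 0], 0, -1]]'

```text
time_s: 22.15
tool_pos: [0.4679, -0.1159, 0.1058]
orientation: [-0.001, 0.619, 0.786, -0.001]
ft_force: [-9.2, -5.5, 2.5]
finger_gap: 0.264
grip_force: 58.0
```

```bash
python3 j.py 1
```

```text
t 22.15 x 16.31 y -0.26 z 0.1058 Fx -10.19 F [-9.2 -5.5  2.5]
top [(414.68, np.float64(30.60091107571967), np.float64(-61.26243881974717)), (410.38, np.float64(56.637569457772365), np.float64(-58.92611531632553))]
scene [(273.29, np.float64(30.25992700941709), np.float64(-59.354874039446145)), (306.98, np.float64(29.37745634343921), np.float64(61.45822456805603)), (268.92, np.float64(73.41655635814028), np.float64(-43.24118964090752)), (302.28, np.float64(72.31787689225509), np.float64(74.04209686723652))]
```

Call:
send_rows --targets '[[[0, 0.04, 0], 0, -1], [[0, 0.06, 0], 0, -1], [[0, 0.06, 0], 0, -1]]'

```text
time_s: 22.5
tool_pos: [0.4681, -0.1159, 0.1058]
orientation: [-0.001, 0.619, 0.786, -0.002]
ft_force: [-11.2, -7.0, 4.0]
finger_gap: 0.266
grip_force: 58.0
```

```bash
python3 j.py 1
```

```text
t 22.5 x 16.48 y -0.23 z 0.1058 Fx -12.54 F [-11.2  -7.    4. ]
top [(414.68, np.float64(30.60091107571967), np.float64(-61.26243881974717)), (410.47, np.float64(56.63053597372704), np.float64(-59.14703850296544))]
scene [(273.23, np.float64(30.14792265690702), np.float64(-59.664862211424634)), (306.92, np.float64(29.571088565609223), np.float64(61.37937461174304)), (268.71, np.float64(73.48532070779927), np.float64(-43.96281996706847)), (302.33, np.float64(72.52606528481442), np.float64(74.35315045826917))]
```

Call:
send_rows --targets '[[[0, 0.03, 0], 0, -1], [[0, 0.05, 0], 0, -1], [[0, 0.05, 0], 0, -1]]'

```text
time_s: 22.85
tool_pos: [0.4682, -0.1158, 0.1059]
orientation: [-0.002, 0.619, 0.786, -0.002]
ft_force: [-13.0, -7.9, 5.2]
finger_gap: 0.27
grip_force: 58.0
```

```bash
python3 j.py 1
```

```text
t 22.85 x 16.58 y -0.21 z 0.1059 Fx -14.48 F [-13.   -7.9   5.2]
top [(414.68, np.float64(30.60091107571967), np.float64(-61.26243881974717)), (410.44, np.float64(56.55622130986428), np.float64(-59.05141791469399))]
scene [(273.21, np.float64(30.249804651709926), np.float64(-59.662982467344634)), (306.92, np.float64(29.571088565609223), np.float64(61.37937461174304)), (268.92, np.float64(73.18680593392153), np.float64(-43.41741649667831)), (302.33, np.float64(72.8100693078455), np.float64(74.54552009400376))]
```

Both ends are on their stops: 14.5 N and no movement. I'll draw back, lift and carry the mallet to the mat.

Call:
send_rows --targets '[[[0, -1, 0], 0, -1], [[0, -3, -0.5], 0, -1], [[0, -4, -3], 0, -1], [[0, -4, -6], 0, -1], [[0, -4, -9], 0, -1], [[0, -4, -11], 0, -1], [[0, -4, -11.4], 0, -1], [[0, -4, -11.4], 0, -1]]'

```text
time_s: 23.62
tool_pos: [0.4316, -0.1245, 0.2203]
orientation: [0.001, 0.619, 0.785, 0.0]
ft_force: [-0.4, -0.2, -3.9]
finger_gap: 0.267
grip_force: 58.0
```

```bash
python3 go.py .5434 .1404 .2197 -12; python3 j.py 1
```

```text
shift [23.14 17.07  0.06] twist 25.52 t 23.6167 pos [ 0.4316 -0.1245  0.2203] F [-0.4 -0.2 -3.9] gap 0.267 57.98226859420538 M [[-0.234, 0.972, 0.003], [0.972, 0.234, -0.001], [-0.001, 0.002, -1.0]]
t 23.62 x -21.03 y -0.06 z 0.2203 Fx -0.49 F [-0.4 -0.2 -3.9]
top [(362.27, np.float64(28.930327986603515), np.float64(66.96791833484039)), (414.69, np.float64(30.708915358009545), np.float64(-61.31807618534278)), (410.43, np.float64(56.60810882985454), np.float64(-59.04152321223393))]
scene [(273.26, np.float64(30.412713619584395), np.float64(-59.35207844849663)), (306.82, np.float64(29.693107422112593), np.float64(61.11432985880406)), (268.74, np.float64(73.8317335643881), np.float64(-43.586284885812525)), (302.17, np.float64(72.89522846690464), np.float64(74.05925015765071))]
```

Call:
send_rows --targets '[[[1.5, 1.1, 0], 2, -1], [[4, 2.9, 0], 5, -1], [[6.5, 4.8, 0], 8, -1], [[9, 6.6, 0], 11, -1], [[11.5, 8.5, 0], 14, -1], [[14, 10.3, 0], 17, -1], [[16.5, 12.2, 0], 20, -1], [[19, 14, 0], 23, -1], [[21.5, 15.9, 0], 25.5, -1], [[22.8, 16.8, 0], 25.5, -1], [[23.1, 17.1, 0], 25.5, -1], [[23.1, 17.1, 0], 25.5, -1]]'

```text
time_s: 24.72
tool_pos: [0.5432, 0.1408, 0.2177]
orientation: [-0.001, 0.776, 0.63, -0.001]
ft_force: [0.4, -0.1, -3.4]
finger_gap: 0.269
grip_force: 58.0
```

Call:
send_rows --targets '[[[0, 0, 2], 0, -1], [[0, 0, 5], 0, -1], [[0, 0, 8], 0, -1], [[0, 0, 10], 0, -1], [[0, 0, 11.5], 0, -1], [[0, 0, 12.2], 0, -1], [[0, 0, 12.2], 0, -1]]'

```text
time_s: 25.3
tool_pos: [0.5425, 0.1391, 0.096]
orientation: [-0.001, 0.777, 0.629, -0.002]
ft_force: [0.6, 0.1, -2.0]
finger_gap: 0.261
grip_force: 58.0
```

```bash
python3 go.py .5434 .1404 .0845 -12; python3 - <<'E'
from h import *
s=snap("scene"); save(s,"pl.png",(320,150,420,260),5)
E
```

```text
shift [0.15 0.06 1.15] twist -0.03 t 25.3 pos [0.5425 0.1391 0.096 ] F [ 0.6  0.1 -2. ] gap 0.261 57.98219645395875 M [[0.208, 0.978, -0.004], [0.978, -0.208, -0.0], [-0.001, -0.004, -1.0]]
```

View pics/pl.png

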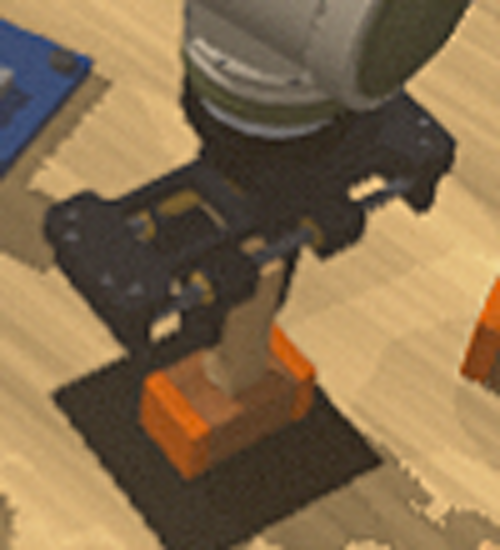

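The mallet is over the mat, with its head at about (365,233) and nearly upright. I'll lower it gently.

Call:
send_rows --targets '[[[0, 0, 0.4], 0, -1], [[0, 0, 0.7], 0, -1], [[0, 0, 0.9], 0, -1], [[0, 0, 0.95], 0, -1], [[0, 0, 0.95], 0, -1]]'

```text
time_s: 25.77
tool_pos: [0.5436, 0.1401, 0.0884]
orientation: [0.0, 0.777, 0.629, 0.0]
ft_force: [-0.4, 0.6, -2.9]
finger_gap: 0.266
grip_force: 58.0
```

Call:
send_rows --targets '[[[0, 0, 0.1], 0, -1], [[0, 0, 0.15], 0, -1], [[0, 0, 0.15], 0, -1]]'

```text
time_s: 26.02
tool_pos: [0.5435, 0.1401, 0.0867]
orientation: [-0.0, 0.777, 0.629, -0.0]
ft_force: [-0.4, -0.4, -4.0]
finger_gap: 0.265
grip_force: 58.0
```

Call:
send_rows --targets '[[[0, 0, 0.1], 0, -1], [[0, 0, 0.15], 0, -1], [[0, 0, 0.15], 0, -1]]'

```text
time_s: 26.27
tool_pos: [0.5435, 0.1401, 0.0851]
orientation: [-0.0, 0.777, 0.629, -0.0]
ft_force: [0.0, 0.4, -3.5]
finger_gap: 0.268
grip_force: 58.0
```

Call:
send_rows --targets '[[[0, 0, 0.1], 0, -1], [[0, 0, 0.1], 0, -1], [[0, 0, 0.1], 0, -1]]'

```text
time_s: 26.52
tool_pos: [0.5435, 0.1402, 0.0842]
orientation: [-0.0, 0.777, 0.629, -0.0]
ft_force: [0.5, 0.8, -3.1]
finger_gap: 0.268
grip_force: 58.0
```

Call:
send_rows --targets '[[[0, 0, 0.08], 0, -1], [[0, 0, 0.1], 0, -1], [[0, 0, 0.1], 0, -1]]'

```text
time_s: 26.77
tool_pos: [0.5435, 0.1401, 0.0832]
orientation: [-0.0, 0.777, 0.629, -0.0]
ft_force: [-0.1, -0.7, -2.6]
finger_gap: 0.266
grip_force: 58.0
```

Call:
send_rows --targets '[[[0, 0, 0.06], 0, -1], [[0, 0, 0.06], 0, -1], [[0, 0, 0.06], 0, -1]]'

```text
time_s: 27.02
tool_pos: [0.5436, 0.1402, 0.0829]
orientation: [0.0, 0.777, 0.63, 0.0]
ft_force: [-1.5, 1.0, 0.4]
finger_gap: 0.269
grip_force: 58.0
```

Touching down: the mallet's weight has come off the wrist. I'll release it.

Call:
send_rows --targets '[[[0, 0, 0.02], 0, -1], [[0, 0, 0.02], 0, -1], [[0, 0, 0.02], 0, -0.3], [[0, 0, 0.02], 0, -0.2], [[0, 0, 0.02], 0, 0], [[0, 0, 0.02], 0, 0.4], [[0, 0, 0.02], 0, 1], [[0, 0, 0.02], 0, 1], [[0, 0, 0.02], 0, 1], [[0, 0, 0.02], 0, 1], [[0, 0, 0.02], 0, 1]]' --force 8

```text
time_s: 27.93
tool_pos: [0.5435, 0.1401, 0.0825]
orientation: [-0.0, 0.777, 0.629, -0.0]
ft_force: [0.2, 0.5, -1.1]
finger_gap: 0.905
grip_force: 0.0
```

Call:
send_rows --targets '[[[0, 0, -1], 0, 1], [[0, 0, -3], 0, 1], [[0, 0, -6], 0, 1], [[0, 0, -9], 0, 1], [[0, 0, -12], 0, 1], [[0, 0, -15], 0, 1], [[-4, 0, -16], 0, 1], [[-8, 0, -16], 0, 1], [[-12, 0, -16], 0, 1], [[-16, 0, -16], 0, 1], [[-18, 0, -16], 0, 1], [[-18, 0, -16], 0, 1]]'

```text
time_s: 28.93
tool_pos: [0.5055, -0.0392, 0.2433]
orientation: [0.001, 0.778, 0.628, -0.0]
ft_force: [-0.7, 0.1, -0.3]
finger_gap: 1.0
grip_force: 0.0
```

```bash
python3 j.py 1; python3 - <<'E'
from h import *
s=snap("scene"); save(s,"fin.png",(220,80,480,280),3)
E
```

```text
t 28.93 x 70.83 y 65.49 z 0.2433 Fx -0.62 F [-0.7  0.1 -0.3]
top [(414.68, np.float64(30.60091107571967), np.float64(-61.26243881974717)), (410.44, np.float64(56.55622130986428), np.float64(-59.05141791469399))]
scene [(273.21, np.float64(30.249804651709926), np.float64(-59.662982467344634)), (306.82, np.float64(29.693107422112593), np.float64(61.11432985880406)), (268.68, np.float64(73.17153816522934), np.float64(-44.314373876769864)), (302.06, np.float64(73.1568732747585), np.float64(73.86257056037347))]
```

View pics/fin.png

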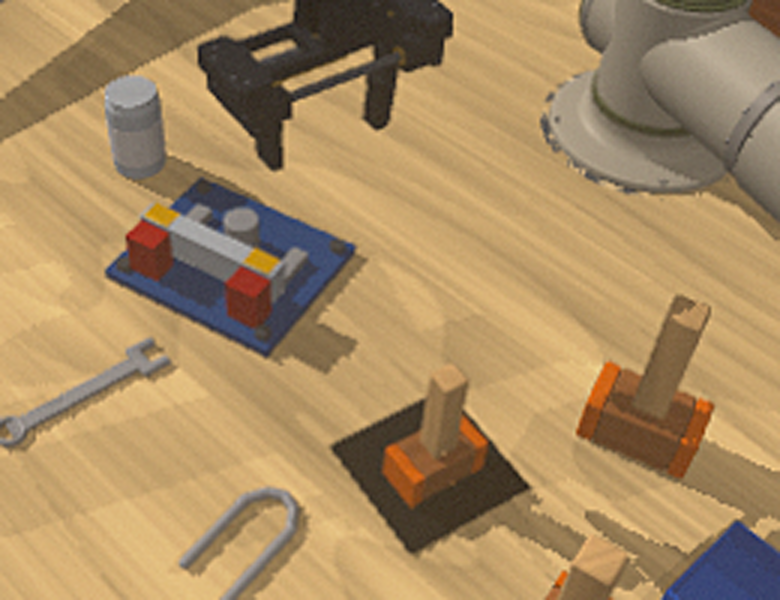

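The mallet stands upright on the mat, head at about (366,233). The jaw is against both red stops at (269,163) and (302,178), and the can, tray, hook and spanner haven't moved. Handing in.

```bash
python3 -c "
from bench import env
print(env.sign_off())"
```

```text
the job is handed in; nothing more can be done
None
```

Job handed in at about 29 s of the 61 s limit: the jaw rests on both red stops (highest force I read was about 16.5 N, largest cock by my estimate about 2.5°), and the mallet stands upright on the black mat; no verdict was returned.

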